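# Fit the adjustable wrench and tighten the antenna-base nut

### The job

The adjustable wrench lies loosely on the hex nut of the antenna base: roll its worm with a light fingertip until the jaws nip the nut snugly, then swing the wrench clockwise (seen from above) to turn the nut until its white line points along the red line. Turn the nut only with the wrench, press gently throughout, leave the wrench lying fitted on the nut and let go of it, and leave the battery pack and the eyeglass loupe nearby where they are.

Things in the scene. Friction and masses are not known exactly. Their poses are not given: they have to be found in the camera images.
- disc: round aluminium ground-plane disc, 200 mm across, 8 mm thick, fixed on the table; origin under its centre, z up. The nut sits at its centre; a brass stud 18 mm across rises through it to 29 mm above the table. A red line on the disc (radius 42 to 86 mm) and on the stud's top points 0.80 rad clockwise of the disc's +x axis
- nut: dark steel hex nut, 30 mm across flats, 34.6 mm across corners, 18 mm high, turning on the stud at the disc's centre; origin under its centre, 8 mm above the table, +x towards the corner with the white line on its top face. It turns stiffly (about 0.2 N m friction) and stays where it is left
- nut_turn (a joint): turn of the nut, rad, positive clockwise seen from above; 0 when its white line lies along the disc's +x axis, 0.80 when the white line points along the red line; it starts within 0.04 of 0
- wrench: loose steel adjustable wrench, 222 mm long, 0.54 kg, lying flat on the disc, the nut between its jaws. Origin on its underside mid-mouth; +x out of the mouth, handle along -x to x = -204 mm (22 to 28 mm wide, 14 mm high, 8 mm above the table beyond the disc), z up. Head 16 mm high, y -30 to +30 mm. Fixed jaw face at y = -15 mm, throat at x = -19.5 mm
- moving_jaw: the wrench's moving jaw, on its +y side, face 35 mm long and 16 mm high. Origin on the jaw face; its y in the wrench's frame is +15 mm when the mouth is 30 mm wide; it starts 3 to 6 mm wider. It slides towards -y (closing) 1.2 mm for each rad the worm rolls, and does not creep back by itself
- worm_top (a point): top of the wrench's knurled worm (22 mm diameter, 22 mm long, axis along the wrench's y), 22.5 mm above the wrench's underside, 6.5 mm proud of the head, at x -44, y +9 mm in its frame. A fingertip dragged over it towards the nut closes the jaw, towards the handle opens it. 1 to 3 N of drag rolls it; once the jaws are snug it rises by about 2 N and the tip slips. Press 5 to 9 N
- handle_grip (a point): point in the middle of the handle's width and height (7 mm above the wrench's underside, 150 mm from the mouth's middle), good for pushing it sideways; the handle is 26 mm wide there
- battery_pack: black battery pack, 88x54x19 mm, bystander; origin under its centre
- eyeglass_loupe: black eyeglass loupe, 34 mm across, 28 mm high, bystander; origin under its centre

How it is judged (in metres and radians):
On the way, in this order (a step that is already met when the one before it is completed fails the run):
1. the worm has been rolled until the moving jaw bears on the nut (more than 4 N, mouth within 1 mm of the nut's 30 mm) before the nut has been turned by more than 0.25 rad (contact force between moving_jaw and nut above 4 N and y of moving_jaw in the frame of wrench below 0.016 m and value of joint nut_turn below 0.25 rad), for 0.2 s.
2. the nut has been turned clockwise to within 0.12 rad of the red line (value of joint nut_turn between 0.68 and 0.92 rad), for 0.2 s.
At the end, for the whole second after the job is handed in: the nut's white line is within 0.12 rad (7 degrees) of the red line (nut_turn 0.68 to 0.92), the wrench lies flat and at rest with the nut in its mouth (origin within 10 mm of the nut's axis), its mouth no more than 1.5 mm wider than the nut, and it has been let go (all of step 2 and y of moving_jaw in the frame of wrench below 0.0165 m and horizontal distance between wrench and nut below 0.01 m and angle between wrench's own z axis and vertical below 0.1 rad and height (world z) of wrench below 0.014 m and linear speed of wrench below 0.01 m/s); the robot touches nothing.
It fails at once if the robot presses on anything with more than 25 N (contact force between any of the fingers, the arm and anything else above 25 N).
It fails at once if the robot pushes on the nut itself (contact force between any of the fingers, the arm and nut above 2 N).
It fails at once if the battery pack or the loupe is moved by more than 20 mm (distance of any of battery_pack, eyeglass_loupe from where it was at the start of the episode above 0.02 m).
It also fails if it takes over 72 s, if anything falls off the work surface, if the arm or the gripper's body presses on something with over 40 N, if the wrist force passes 120 N, or if a joint passes its speed limit or range.

### The arm

A 6-joint arm with a two-finger parallel gripper is mounted at the origin on a cart in front of the work surface, level with it; the furniture and walls round the work are solid. World frame = base frame: x ahead of the robot, y to its left, z up, the work surface at z = 0. Lengths are in mm, angles in degrees, forces in N, time in s.
With the tool pointing down it reaches from about 300 to 775 mm from the base axis. Payload 14.6 kg.
Tool frame: the origin (TCP) lies at the very end of the fingers, on their centre line; the grasp point (between the pads) lies 19 mm behind it; z points along the fingers, y is the line along which they close (so a half turn about z gives the same grasp; the last joint's range is limited). The gripper opens to 94 mm and grips with 3 to 60 N. Pads are 16 mm wide; open, the fingers measure 119 mm over their backs; the gripper's body (75 mm by 177 mm) begins 78 mm behind the grasp point.
Start: joints at [-80.821, 17.183, 87.147, -0, 75.671, -3.816], TCP at [123.667, -535.906, 205.446] pointing down, gripper open.
Joint ranges: [-173.82, 173.82], [-45.26, 126.66], [13.44, 144.39], [-59.66, 239.66], [0, 175.72], [-146.38, 146.38]. Speed limits (degrees/s): [127.2, 127.2, 147.25, 180, 180, 180].

### API

Orientations are given as [roll, pitch, yaw] about the fixed x, y, z axes, in that order (R = Rz(yaw) Ry(pitch) Rx(roll)).
In Python, from workcell import arm gives the robot as it stands.
- The arm moves only by the tool carry_out, never from a script. Its argument "steps" is a list of rows, each a list of 3 entries, a list of its own where there are three numbers: the opening, from -1 (shut) to 1 (fully open), then the shift along the world's x, y, z in m, then the turn, a rotation vector about the world's x, y, z in degrees. In form: [[fingers, [x, y, z], [rx, ry, rz]], ...]. A call has 1 to 8 rows; each row is the pose to reach, as a shift and turn from the pose commanded when the call began; what a row does not reach only later rows make up. A row lasts 1/10 s, in which the tool goes at most 50 mm and 8.59 degrees, less where a joint would pass 70% of its speed; a pose out of reach is approached as far as the arm can. A call with a gripper value outside its range is refused whole. The fingers move at their own pace and stop on an object; the grip force is fixed at half the most. Time passes only in rows, so rows that repeat a pose let the fingers close. It gives the time, the measured TCP pose, the force, the opening and the grip force at its end, in the units of the state.
- arm.read_state(): the state, without advancing time (a new reading comes with each control period).
- arm.grab_frame(name): name is "scene" or "top" or "wrist"; returns a dict with "img" (384x512x3 uint8, red, green, blue), "z_map" (384x512 float32, mm along the optical axis (not along the pixel's ray), 0 where there is no reading), "fx", "fy", "cx", "cy" (pixels), "xyz" and "orientation" of the camera in the world; the wrist camera has in their place "hand_eye" (4x4, takes a point from camera to tool coordinates, whose origin is the TCP and whose axes are the flange's). Camera axes: x right, y down, z forward; pixel columns grow to the right and rows downward; lengths in mm; the calibration is good to about 2 mm. A picture is of the moment at which its call begins: read the wrist's pose just before it.
- arm.hand_in(): hands the job in; it is judged then, once.
The state is a dict: "time_s": time; "joint_pos": joint angles; "joint_vel": joint speeds; "effort": joint torques, N m; "tcp_pos": TCP position; "eef_rot": TCP orientation; "force": force on the tool from outside, world axes, zero at the start; "moment": the same for the moment, N m; "grip_width": finger opening in mm; "grasp_force": force on a finger pad.
Only numpy, scipy, OpenCV 4.12 (cv2) and the standard library are available. Lean on these libraries where they do the work, as an engineer would, in place of code of your own. Each camera call takes 0.05 s, during which the arm holds its last target. There are 200 camera calls.

## Working session

There is one attempt and no reset: what is moved stays moved. The work goes in short steps, Python scripts to look and compute and a tool call to move; the robot and the scene stay as the last step left them, time stands still between calls to the robot, and variables do not carry over. Pictures are saved under pics/ and viewed, at most 10 in all, crops included, and the job is handed in when it is done.

Besides the shell and the picture viewer there is one more tool, called after "Emit:" in YAML: its name, and indented under it one key for each argument. carry_out: Moves the arm, as the interface text tells. Its arguments: {"type":"object","properties":{"steps":{"type":"array"}},"required":["steps"]}

```bash
mkdir -p pics; cat > h.py <<'E'
from workcell import arm
import numpy as np, cv2
from scipy.spatial.transform import Rotation as R
def cam(name):
    s=arm.read_state(); f=arm.grab_frame(name)
    if 'hand_eye' in f:
        T=np.eye(4);T[:3,:3]=R.from_euler('xyz',s['eef_rot'],degrees=True).as_matrix();T[:3,3]=s['tcp_pos'];T=T@np.array(f['hand_eye'])
    else:
        T=np.eye(4);o=np.array(f['orientation'],float)
        T[:3,:3]=o if o.shape==(3,3) else R.from_euler('xyz',o,degrees=True).as_matrix();T[:3,3]=f['xyz']
    return f,T
def cast(f,T,uv,z):
    uv=np.atleast_2d(np.array(uv,float)); d=np.c_[(uv[:,0]-f['cx'])/f['fx'],(uv[:,1]-f['cy'])/f['fy'],np.ones(len(uv))]@T[:3,:3].T
    return T[:3,3]+d*((z-T[2,3])/d[:,2])[:,None]
def cloud(f,T):
    z=f['z_map'];v,u=np.mgrid[:z.shape[0],:z.shape[1]]
    return np.stack([(u-f['cx'])/f['fx']*z,(v-f['cy'])/f['fy']*z,z],-1)@T[:3,:3].T+T[:3,3]
def save(n,img): cv2.imwrite('pics/'+n+'.png',img[...,::-1])
E
python3 - <<'E'
from h import *
s=arm.read_state();print({k:np.round(v,2).tolist() for k,v in s.items()})
f,T=cam('top');print(np.round(T,3).tolist(),f['fx'],f['orientation'])
np.savez('top.npz',img=f['img'],z=f['z_map'],T=T)
g,Tg=cam('wrist');print(np.round(Tg,2).tolist())
P=cloud(f,T)
print(np.round(P[::48,::64,2]))
save('top',np.vstack([f['img']]));save('wr0',g['img'])
E
```

```text
{'time_s': 0.0, 'joint_pos': [-80.82, 17.22, 87.18, 0.0, 75.67, -3.82], 'joint_vel': [0.06, -0.05, -0.02, -0.01, -0.01, -0.07], 'effort': [0.0, -53.18, -35.27, 0.07, 0.02, -0.0], 'tcp_pos': [123.63, -535.65, 204.87], 'eef_rot': [-179.93, -0.01, 12.99], 'force': [0.01, -0.15, -0.64], 'moment': [0.03, -0.01, 0.0], 'grasp_force': 0.0, 'grip_width': 93.91}
[[-0.001, -0.995, 0.099, 471.567], [-1.0, -0.0, -0.014, -259.677], [0.014, -0.099, -0.995, 908.072], [0.0, 0.0, 0.0, 1.0]] 347.18238210877035 [-174.31023401   -0.77707313  -90.05577358]
[[0.22, -0.94, -0.24, 192.99], [-0.97, -0.22, -0.05, -520.71], [-0.0, 0.24, -0.97, 384.05], [0.0, 0.0, 0.0, 1.0]]
[[  90.  243.   92.   97.   98.   99.  100.  102.]
 [ 226.  144.  236.   24.   73.   73.    2.  199.]
 [ 302.  260.  152.   -1.   73.   74.   -1.  236.]
 [ 264.  213.  148.   18.   18.    2.    1.  247.]
 [ 308.  219.  187.   -1.   26.   -0.    3.  243.]
 [  62.    4.   44.   38.    1.    4.    1.  204.]
 [  -0.    1.   39.    2.   -0.    1.    0.   -1.]
 [-742. -741. -741. -346. -737. -739. -736. -742.]]
```

View pics/top.png

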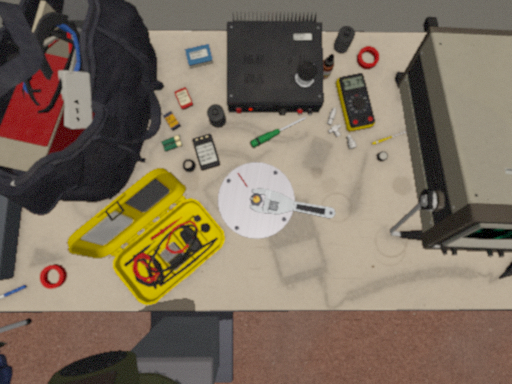

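The top view shows the disc centred near (257,200) and the red line at about (242,181). The wrench handle runs right to (333,212), the battery pack is at (206,151) and the loupe is probably at (216,115) or (189,165). A clockwise swing moves the handle down in the image, towards the robot, and that area is free.

```bash
python3 - <<'E'
from h import *
f,T=cam('top');P=cloud(f,T)
for n,uv,z in [('disc',(257,200),8),('nut',(256,199),26),('handle end',(333,212),15),('red',(242,181),8),('worm?',(272,206),30),('batt',(206,151),19),('loupe',(216,115),28)]:
    print(n,cast(f,T,uv,z).round(0),P[uv[1],uv[0]].round(0))
save('top_c',cv2.resize(f['img'][145:245,200:350],(750,500),interpolation=cv2.INTER_CUBIC))
E
```

```text
disc [[ 554. -275.    8.]] [ 552. -274.   30.]
nut [[ 555. -272.   26.]] [ 554. -272.   31.]
handle end [[ 522. -471.   15.]] [ 522. -470.   20.]
red [[ 604. -235.    8.]] [ 604. -235.    9.]
worm? [[ 537. -312.   30.]] [ 537. -312.   30.]
batt [[ 681. -142.   19.]] [ 681. -142.   18.]
loupe [[ 775. -168.   28.]] [ 761. -172.   66.]
```

View pics/wr0.png

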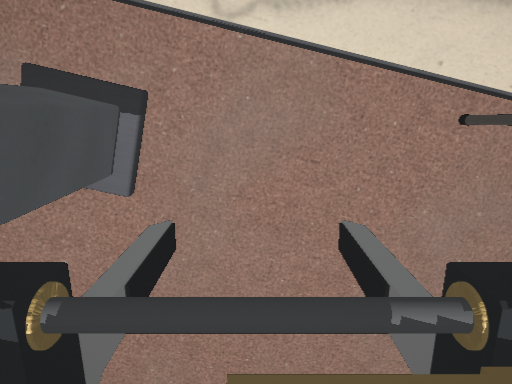

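The wrist view shows the table edge at the top and the open fingers at rows 220-380, with nothing in the way. The worm prediction from the disc and handle points, (539,-316), agrees with the depth reading of (537,-312,30). I'm moving over it for a closer look.

Emit:
carry_out:
  steps:
    - [-1,[0.04,0.024,0],[0,0,-3]]
    - [-1,[0.08,0.048,0],[0,0,-6]]
    - [-1,[0.12,0.072,0],[0,0,-9]]
    - [-1,[0.16,0.096,0],[0,0,-12]]
    - [-1,[0.2,0.12,0],[0,0,-15]]
    - [-1,[0.24,0.144,0],[0,0,-18]]
    - [-1,[0.28,0.168,0],[0,0,-20]]
    - [-1,[0.32,0.19,0],[0,0,-22.5]]

```text
time_s: 0.95
tcp_pos: [445.1, -344.5, 205.4]
eef_rot: [-180.0, 0.0, -9.6]
force: [0.0, -0.6, -0.6]
grip_width: 33.4
grasp_force: 0.0
```

Emit:
carry_out:
  steps:
    - [-1,[0.03,0.018,-0.02],[0,0,0]]
    - [-1,[0.056,0.036,-0.045],[0,0,0]]
    - [-1,[0.056,0.036,-0.055],[0,0,0]]
    - [-1,[0.056,0.036,-0.055],[0,0,0]]
    - [-1,[0.056,0.036,-0.055],[0,0,0]]

```text
time_s: 1.45
tcp_pos: [499.2, -310.7, 151.1]
eef_rot: [180.0, -0.0, -9.5]
force: [-0.1, -0.9, 1.6]
grip_width: 0.4
grasp_force: 0.0
```

```bash
python3 - <<'E'
from h import *
f,T=cam('wrist');print(T[:3,3].round(1));save('wr1',f['img'])
s=arm.read_state();print(np.round(s['tcp_pos'],1),np.round(s['eef_rot'],2),np.round(s['force'],2),s['grip_width'])
np.savez('wr1.npz',img=f['img'],z=f['z_map'],T=T,K=[f['fx'],f['fy'],f['cx'],f['cy']])
E
```

```text
[ 569.3 -323.   330.3]
[ 499.3 -310.9  151.5] [ 1.7996e+02 -7.0000e-02 -9.5700e+00] [-0.55 -0.07  1.29] 0.36466975135777613
```

View pics/wr1.png

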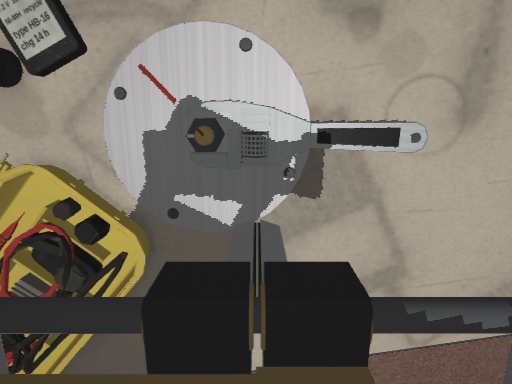

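The stud/nut centre is at (205,134), with the white line pointing left to about (190,135). The knurled worm centre is at (255,146), the handle's hole is near (417,138), and the red line runs (140,66)-(174,100). The closed fingertips are at (258,222).

```bash
python3 - <<'E'
from h import *
d=np.load('wr1.npz');T=d['T'];K=d['K'];f=dict(img=d['img'],z_map=d['z'],fx=K[0],fy=K[1],cx=K[2],cy=K[3])
P=cloud(f,T);im=d['img']
hsv=cv2.cvtColor(im,cv2.COLOR_RGB2HSV)
m=(P[...,2]>27)&(P[...,2]<36); m[:120]=0;m[175:]=0
n,l,st,c=cv2.connectedComponentsWithStats(m.astype(np.uint8))
for i in range(1,n):
    if st[i,4]>15: print('high',st[i],c[i].round(1),P[l==i].mean(0).round(1),P[l==i][:,2].max().round(1))
# red line
r=(hsv[...,1]>150)&((hsv[...,0]<8)|(hsv[...,0]>172));r[120:]=0;r[:,:120]=0
v,u=np.nonzero(r);q=cast(f,T,np.c_[u,v],8);q=q[:,:2];c0=q.mean(0);w=np.linalg.svd(q-c0)[2][0];print('red',len(q),c0,np.degrees(np.arctan2(*w[::-1])))
# disc: holes / outline
for nme,uv,z in [('stud',(205,134),29),('worm',(255,146),30.5),('hend',(427,137),15),('h hole',(417,138),20),('white',(190,135),26)]:
    print(nme,cast(f,T,uv,z)[0].round(1),P[uv[1],uv[0]].round(1))
# handle centreline
m=(P[...,2]>15)&(P[...,2]<26); hp=P[m]; 
k=(np.hypot(hp[:,0]-540,hp[:,1]+400)<60)&(hp[:,1]<-375)
h=hp[k]
for y in range(-470,-370,10):
    a=h[abs(h[:,1]-y)<3]; 
    if len(a): print(y,a[:,0].min().round(1),a[:,0].max().round(1),np.median(a[:,2]).round(1))
a=P[120:165,185:275,2]; print(a[::5,::6].round(0))
E
```

```text
high [191 126  23  20 302] [203.4 135.3] [ 554.7 -272.    28.8] 31.4
high [244 133  21  25 436] [254.2 144.7] [ 538.9 -315.6   29.6] 32.5
high [  0 161  57  14 291] [ 22.6 169.2] [ 552.4 -105.9   34.7] 36.0
red 175 [ 608.01871158 -235.59614008] -145.5836767161341
stud [ 555.6 -273.7   29. ] [ 555.6 -273.7   29.3]
worm [ 537.8 -316.1   30.5] [ 537.8 -316.1   31.2]
hend [ 517.6 -476.5   15. ] [ 518.8 -473.2   21.8]
h hole [ 519.1 -464.9   20. ] [ 519.5 -463.8   22.4]
white [ 556.9 -259.6   26. ] [ 556.8 -259.5   25.8]
-460 525.1 535.0 22.0
-450 509.4 536.8 21.9
-440 510.8 538.4 22.1
-430 513.6 540.0 22.1
-420 515.4 541.4 22.1
-410 517.9 542.4 22.0
-400 519.5 544.3 22.1
-390 522.1 546.0 22.1
-380 523.8 547.5 22.1
[[ 8.  6. 27. 27. 25. 18.  8.  8. 25. 25. 23. 24. 25. 24. 23.]
 [ 8. 24. 27. 26. 26. 25.  8.  7. 24. 23. 23. 24. 24. 25. 25.]
 [ 8. 26. 29. 28. 29. 26. 18.  7. 25. 25. 25. 23. 25. 25. 23.]
 [ 8. 26. 30. 29. 30. 26. 25.  8. 26. 26. 27. 32. 31. 28. 23.]
 [ 7. 25. 31. 29. 30. 25. 13.  8. 25. 25. 27. 30. 30. 27. 24.]
 [ 9.  8. 25. 29. 25. 26.  9.  8. 25. 27. 27. 29. 32. 27. 22.]
 [ 9.  8. 26. 24. 26. 24.  9.  7. 25. 26. 27. 30. 31. 27. 25.]
 [ 8. 23. 25. 24. 23. 23. 25. 23. 25. 25. 28. 31. 31. 28. 25.]
 [ 8. 23. 23. 25. 22. 24. 24. 22. 25. 25. 23. 24. 24. 25. 24.]]
```

Emit:
carry_out:
  steps:
    - [-1,[0.0374,-0.014,-0.03],[0,0,0]]
    - [-1,[0.0374,-0.014,-0.07],[0,0,0]]
    - [-1,[0.0374,-0.014,-0.1],[0,0,0]]
    - [-1,[0.0374,-0.014,-0.113],[0,0,0]]
    - [-1,[0.0374,-0.014,-0.113],[0,0,0]]
    - [-1,[0.0374,-0.014,-0.113],[0,0,0]]

```text
time_s: 2.1
tcp_pos: [537.6, -324.8, 39.5]
eef_rot: [179.9, -0.1, -9.5]
force: [-0.4, 0.3, 1.4]
grip_width: 0.3
grasp_force: 0.0
```

Emit:
carry_out:
  steps:
    - [-1,[0,0,-0.002],[0,0,0]]
    - [-1,[0,0,-0.003],[0,0,0]]
    - [-1,[0,0,-0.004],[0,0,0]]
    - [-1,[0,0,-0.004],[0,0,0]]

```text
time_s: 2.5
tcp_pos: [537.1, -323.9, 33.7]
eef_rot: [180.0, -0.0, -9.5]
force: [-0.1, -0.6, -0.1]
grip_width: 0.4
grasp_force: 0.0
```

Emit:
carry_out:
  steps:
    - [-1,[0,0,-0.001],[0,0,0]]
    - [-1,[0,0,-0.002],[0,0,0]]
    - [-1,[0,0,-0.002],[0,0,0]]

```text
time_s: 2.8
tcp_pos: [537.0, -323.9, 31.2]
eef_rot: [-180.0, 0.0, -9.5]
force: [0.3, 0.4, 0.3]
grip_width: 0.4
grasp_force: 0.0
```

Emit:
carry_out:
  steps:
    - [-1,[0,0,-0.0005],[0,0,0]]
    - [-1,[0,0,-0.0005],[0,0,0]]
    - [-1,[0,0,-0.0005],[0,0,0]]

```text
time_s: 3.1
tcp_pos: [537.0, -323.9, 30.9]
eef_rot: [180.0, 0.0, -9.5]
force: [-0.1, 1.2, -0.7]
grip_width: 0.2
grasp_force: 0.0
```

Emit:
carry_out:
  steps:
    - [-1,[0,0,-0.0005],[0,0,0]]
    - [-1,[0,0,-0.0005],[0,0,0]]
    - [-1,[0,0,-0.0005],[0,0,0]]

```text
time_s: 3.4
tcp_pos: [537.1, -323.9, 30.4]
eef_rot: [-180.0, 0.0, -9.5]
force: [0.3, -0.2, 0.9]
grip_width: 0.3
grasp_force: 0.0
```

Emit:
carry_out:
  steps:
    - [-1,[0,0,-0.0005],[0,0,0]]
    - [-1,[0,0,-0.0005],[0,0,0]]

```text
time_s: 3.6
tcp_pos: [537.0, -323.9, 29.9]
eef_rot: [-180.0, 0.0, -9.5]
force: [-0.3, 0.1, 0.1]
grip_width: 0.2
grasp_force: 0.0
```

Emit:
carry_out:
  steps:
    - [-1,[0,0,-0.0005],[0,0,0]]
    - [-1,[0,0,-0.0005],[0,0,0]]

```text
time_s: 3.8
tcp_pos: [537.0, -323.9, 29.4]
eef_rot: [-180.0, 0.0, -9.5]
force: [0.3, 0.2, -0.1]
grip_width: 0.6
grasp_force: 0.0
```

Emit:
carry_out:
  steps:
    - [-1,[0,0,0.003],[0,0,0]]
    - [-1,[0.0008,0.005,0.003],[0,0,0]]
    - [-1,[0.0008,0.005,0.002],[0,0,0]]
    - [-1,[0.0008,0.005,0.0015],[0,0,0]]
    - [-1,[0.0008,0.005,0.0015],[0,0,0]]

```text
time_s: 4.3
tcp_pos: [537.8, -318.8, 30.8]
eef_rot: [-180.0, 0.0, -9.5]
force: [0.4, -0.0, -0.4]
grip_width: 0.7
grasp_force: 0.0
```

Emit:
carry_out:
  steps:
    - [-1,[0,0,-0.0005],[0,0,0]]
    - [-1,[0,0,-0.0005],[0,0,0]]

```text
time_s: 4.5
tcp_pos: [537.9, -318.9, 30.6]
eef_rot: [-180.0, -0.0, -9.5]
force: [-0.3, 1.4, 3.7]
grip_width: 0.7
grasp_force: 1.3
```

Emit:
carry_out:
  steps:
    - [-1,[0,0,-0.0005],[0,0,0]]
    - [-1,[0,0,-0.0005],[0,0,0]]

```text
time_s: 4.7
tcp_pos: [538.0, -319.0, 30.5]
eef_rot: [180.0, -0.0, -9.5]
force: [-2.1, 1.6, 6.1]
grip_width: 0.5
grasp_force: 3.1
```

Emit:
carry_out:
  steps:
    - [-1,[0.0003,0.0015,-0.0001],[0,0,0]]
    - [-1,[0.0005,0.003,-0.0001],[0,0,0]]
    - [-1,[0.0008,0.0045,-0.0001],[0,0,0]]

```text
time_s: 5.0
tcp_pos: [539.0, -315.1, 30.5]
eef_rot: [179.9, -0.1, -9.5]
force: [-0.7, -2.3, 5.4]
grip_width: 0.3
grasp_force: 2.7
```

Emit:
carry_out:
  steps:
    - [-1,[0.0003,0.0015,0],[0,0,0]]
    - [-1,[0.0005,0.003,0],[0,0,0]]
    - [-1,[0.0008,0.0045,0],[0,0,0]]

```text
time_s: 5.3
tcp_pos: [539.8, -310.8, 30.7]
eef_rot: [179.9, -0.1, -9.5]
force: [-1.6, -3.8, 5.5]
grip_width: 0.6
grasp_force: 3.0
```

Emit:
carry_out:
  steps:
    - [-1,[0.0003,0.0015,0],[0,0,0]]
    - [-1,[0.0005,0.003,0],[0,0,0]]

```text
time_s: 5.5
tcp_pos: [540.3, -307.8, 30.6]
eef_rot: [179.9, -0.1, -9.5]
force: [-0.6, -3.2, 4.6]
grip_width: 0.3
grasp_force: 2.4
```

Emit:
carry_out:
  steps:
    - [-1,[0.0003,0.0015,0],[0,0,0]]
    - [-1,[0.0005,0.003,0],[0,0,0]]

```text
time_s: 5.7
tcp_pos: [540.5, -304.0, 29.9]
eef_rot: [180.0, -0.0, -9.5]
force: [0.1, 0.8, 0.0]
grip_width: 0.8
grasp_force: 0.1
```

```bash
python3 - <<'E'
from h import *
f,T=cam('wrist');save('wr2',f['img'][100:300,130:390].repeat(3,0).repeat(3,1)[:600])
E
```

```text
(no output)
```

View pics/wr2.png

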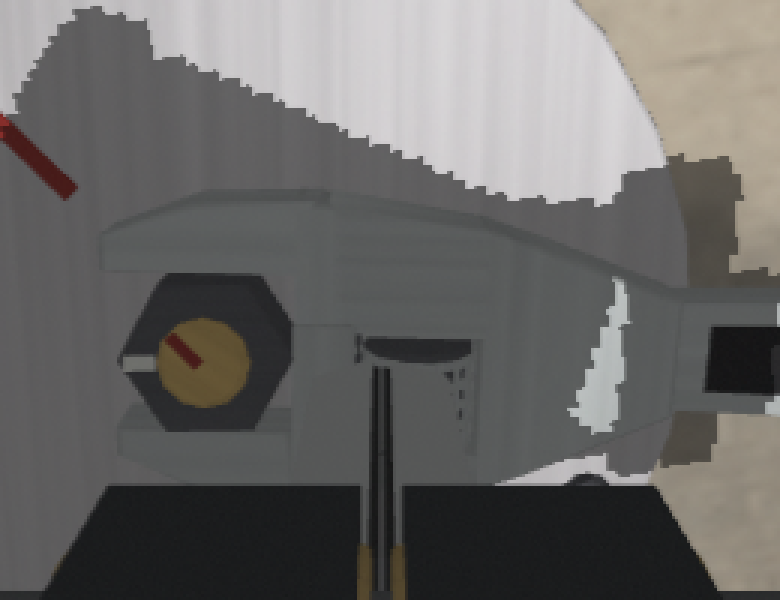

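The nut now sits near the throat, with its centre at (205,360) in this crop. The moving jaw's face (y≈430) is close to the lower flat, with a gap still open at the fixed jaw. The tip has passed over the worm, so I'll do another stroke.

Emit:
carry_out:
  steps:
    - [-1,[0,0,0.004],[0,0,0]]
    - [-1,[-0.0013,-0.008,0.004],[0,0,0]]
    - [-1,[-0.0026,-0.0155,0.004],[0,0,0]]
    - [-1,[-0.0026,-0.0155,0.002],[0,0,0]]
    - [-1,[-0.0026,-0.0155,0.0005],[0,0,0]]
    - [-1,[-0.0026,-0.0155,0],[0,0,0]]
    - [-1,[-0.0026,-0.0155,0],[0,0,0]]

```text
time_s: 6.45
tcp_pos: [537.8, -319.2, 29.6]
eef_rot: [-180.0, 0.0, -9.5]
force: [0.0, -0.7, 0.5]
grip_width: 0.4
grasp_force: 0.0
```

Emit:
carry_out:
  steps:
    - [-1,[0,0,0.0015],[0,0,0]]
    - [-1,[0.0005,0.003,0.0015],[0,0,0]]
    - [-1,[0.0005,0.003,0.0005],[0,0,0]]
    - [-1,[0.0005,0.003,-0.0001],[0,0,0]]
    - [-1,[0.0005,0.003,-0.0001],[0,0,0]]

```text
time_s: 6.95
tcp_pos: [538.6, -316.4, 30.2]
eef_rot: [180.0, -0.0, -9.5]
force: [-0.7, 1.6, 5.1]
grip_width: 0.4
grasp_force: 2.2
```

Emit:
carry_out:
  steps:
    - [-1,[0.0003,0.0015,-0.0001],[0,0,0]]
    - [-1,[0.0005,0.003,-0.0002],[0,0,0]]
    - [-1,[0.0008,0.0045,-0.0002],[0,0,0]]
    - [-1,[0.001,0.006,-0.0002],[0,0,0]]

```text
time_s: 7.35
tcp_pos: [539.7, -311.3, 30.6]
eef_rot: [179.9, -0.1, -9.5]
force: [-1.9, -2.9, 7.9]
grip_width: 0.3
grasp_force: 4.0
```

Emit:
carry_out:
  steps:
    - [-1,[0.0003,0.0015,0],[0,0,0]]
    - [-1,[0.0005,0.003,0],[0,0,0]]
    - [-1,[0.0008,0.0045,0],[0,0,0]]

```text
time_s: 7.65
tcp_pos: [540.4, -306.6, 30.4]
eef_rot: [179.9, -0.1, -9.5]
force: [-0.9, -2.6, 5.0]
grip_width: 0.3
grasp_force: 2.2
```

Emit:
carry_out:
  steps:
    - [-1,[0.0003,0.0015,0],[0,0,0]]

```text
time_s: 7.75
tcp_pos: [540.7, -304.8, 30.1]
eef_rot: [180.0, -0.1, -9.5]
force: [-0.1, -0.7, 1.1]
grip_width: 0.6
grasp_force: 0.5
```

Emit:
carry_out:
  steps:
    - [-1,[0,0,0.004],[0,0,0]]
    - [-1,[-0.001,-0.006,0.004],[0,0,0]]
    - [-1,[-0.002,-0.0122,0.003],[0,0,0]]
    - [-1,[-0.002,-0.0122,0.0012],[0,0,0]]
    - [-1,[-0.002,-0.0122,0.0002],[0,0,0]]
    - [-1,[-0.002,-0.0122,0.0002],[0,0,0]]

```text
time_s: 8.35
tcp_pos: [538.4, -317.2, 29.9]
eef_rot: [180.0, -0.0, -9.5]
force: [-2.2, -3.3, 3.2]
grip_width: 0.5
grasp_force: 2.2
```

Emit:
carry_out:
  steps:
    - [-1,[0.0003,0.0015,0],[0,0,0]]
    - [-1,[0.0005,0.003,0],[0,0,0]]
    - [-1,[0.0008,0.0045,0],[0,0,0]]
    - [-1,[0.001,0.006,0],[0,0,0]]

```text
time_s: 8.75
tcp_pos: [539.6, -311.2, 30.6]
eef_rot: [179.9, -0.1, -9.5]
force: [-3.9, -3.0, 8.5]
grip_width: 0.4
grasp_force: 4.4
```

Emit:
carry_out:
  steps:
    - [-1,[0.0003,0.0015,0],[0,0,0]]
    - [-1,[0.0005,0.003,0],[0,0,0]]
    - [-1,[0.0008,0.0045,0],[0,0,0]]

```text
time_s: 9.05
tcp_pos: [540.4, -306.4, 30.4]
eef_rot: [180.0, -0.0, -9.5]
force: [-0.5, -2.6, 5.2]
grip_width: 0.5
grasp_force: 2.1
```

Emit:
carry_out:
  steps:
    - [-1,[0,0,0.004],[0,0,0]]
    - [-1,[-0.001,-0.006,0.004],[0,0,0]]
    - [-1,[-0.0017,-0.01,0.003],[0,0,0]]
    - [-1,[-0.0017,-0.01,0.0012],[0,0,0]]
    - [-1,[-0.0017,-0.01,0.0002],[0,0,0]]
    - [-1,[-0.0017,-0.01,0],[0,0,0]]

```text
time_s: 9.65
tcp_pos: [538.5, -316.6, 30.1]
eef_rot: [180.0, -0.0, -9.5]
force: [-3.0, -3.0, 6.7]
grip_width: 0.5
grasp_force: 3.5
```

Emit:
carry_out:
  steps:
    - [-1,[0.0003,0.0015,0],[0,0,0]]
    - [-1,[0.0005,0.003,0],[0,0,0]]
    - [-1,[0.0008,0.0045,0],[0,0,0]]
    - [-1,[0.001,0.006,0],[0,0,0]]

```text
time_s: 10.05
tcp_pos: [539.7, -311.4, 30.7]
eef_rot: [179.9, -0.1, -9.5]
force: [-2.3, -5.9, 7.2]
grip_width: 0.6
grasp_force: 3.5
```

Emit:
carry_out:
  steps:
    - [-1,[0.0003,0.0015,0],[0,0,0]]
    - [-1,[0.0005,0.003,0],[0,0,0]]

```text
time_s: 10.25
tcp_pos: [540.4, -308.3, 30.6]
eef_rot: [179.9, -0.1, -9.5]
force: [-1.0, -5.5, 4.5]
grip_width: 0.5
grasp_force: 2.8
```

```bash
python3 - <<'E'
from h import *
f,T=cam('wrist');save('wr3',f['img'][100:300,130:390].repeat(3,0).repeat(3,1)[:600])
E
```

```text
(no output)
```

View pics/wr3.png

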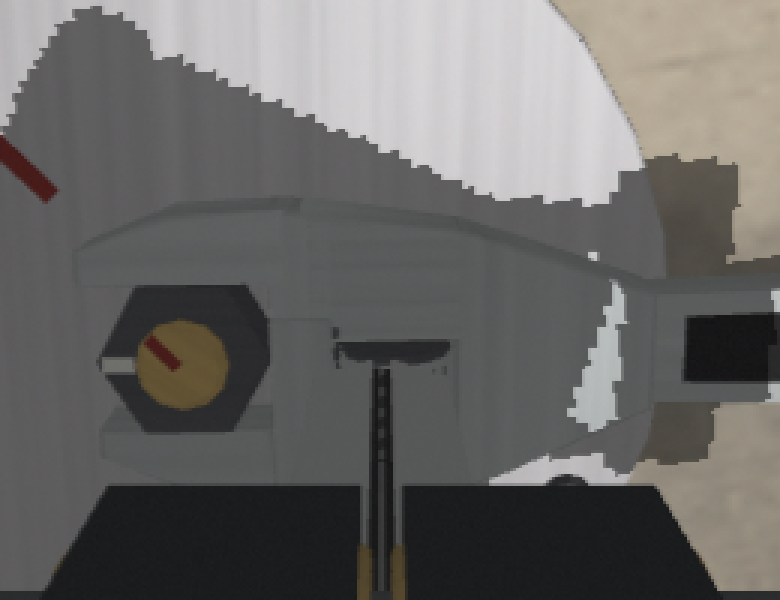

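Drag has risen from about 3 N to about 5.7 N. The picture shows the nut's upper flat on the fixed jaw (y≈287) and its lower flat on the moving jaw (y≈432). One more stroke should confirm it is snug.

Emit:
carry_out:
  steps:
    - [-1,[0,0,0.004],[0,0,0]]
    - [-1,[-0.0008,-0.005,0.004],[0,0,0]]
    - [-1,[-0.0014,-0.008,0.003],[0,0,0]]
    - [-1,[-0.0014,-0.008,0.0012],[0,0,0]]
    - [-1,[-0.0014,-0.008,0.0002],[0,0,0]]
    - [-1,[-0.0014,-0.008,-0.0002],[0,0,0]]

```text
time_s: 10.9
tcp_pos: [538.7, -315.7, 30.2]
eef_rot: [180.0, -0.0, -9.5]
force: [-4.8, -1.5, 12.0]
grip_width: 0.6
grasp_force: 5.8
```

Emit:
carry_out:
  steps:
    - [-1,[0.0003,0.0015,0],[0,0,0]]
    - [-1,[0.0005,0.003,0],[0,0,0]]
    - [-1,[0.0007,0.004,0],[0,0,0]]

```text
time_s: 11.2
tcp_pos: [539.3, -312.6, 30.6]
eef_rot: [179.9, -0.1, -9.5]
force: [-6.3, -7.8, 10.2]
grip_width: 0.5
grasp_force: 4.9
```

Emit:
carry_out:
  steps:
    - [-1,[0.0003,0.0015,0],[0,0,0]]
    - [-1,[0.0005,0.003,0],[0,0,0]]
    - [-1,[0.0007,0.004,0],[0,0,0]]

```text
time_s: 11.5
tcp_pos: [540.4, -308.5, 30.6]
eef_rot: [179.9, -0.1, -9.5]
force: [-2.0, -7.4, 7.8]
grip_width: 0.6
grasp_force: 3.7
```

Drag is now about 7.5 N and the tip slips, so the jaws are snug. I'm lifting off and measuring angles from the earlier viewpoint.

Emit:
carry_out:
  steps:
    - [-1,[0,0,0.02],[0,0,0]]
    - [-1,[-0.01,-0.01,0.06],[0,0,0]]
    - [-1,[-0.03,-0.02,0.1],[0,0,0]]
    - [-1,[-0.05,-0.03,0.12],[0,0,0]]
    - [-1,[-0.05,-0.03,0.12],[0,0,0]]
    - [-1,[-0.05,-0.03,0.12],[0,0,0]]

```text
time_s: 12.1
tcp_pos: [490.0, -337.0, 149.0]
eef_rot: [-180.0, 0.0, -9.5]
force: [0.1, -0.6, -0.2]
grip_width: 0.1
grasp_force: 0.0
```

```bash
cat > ang.py <<'E'
from h import *
import sys
f,T=cam('wrist');P=cloud(f,T);im=f['img'];save(sys.argv[1],im)
s=arm.read_state();print(np.round(s['tcp_pos'],1),np.round(s['eef_rot'],1))
C=np.array([555.6,-273.7])
hsv=cv2.cvtColor(im,cv2.COLOR_RGB2HSV);v,u=np.mgrid[:384,:512]
uv=np.c_[u.ravel(),v.ravel()]
def xy(z): return cast(f,T,uv,z)[:,:2].reshape(384,512,2)
q=xy(29);st=(hsv[...,0]>12)&(hsv[...,0]<28)&(hsv[...,1]>90)&(np.hypot(*(q-C).transpose(2,0,1))<16)
print('stud',q[st].mean(0).round(1),st.sum()); C=q[st].mean(0)
q=xy(8);r=np.hypot(*(q-C).transpose(2,0,1));m=(hsv[...,1]>130)&((hsv[...,0]<8)|(hsv[...,0]>172))&(r>40)&(r<90)
ar=lambda d:np.degrees(np.arctan2(d[...,1],d[...,0]))
red=ar(q[m].mean(0)-C);print('red',m.sum(),red.round(1))
q=xy(26);r=np.hypot(*(q-C).transpose(2,0,1));V=hsv[...,2].astype(float);m=(r>10.5)&(r<15)&(hsv[...,1]<40)
w=m&(V>V[m].min()+.6*(V[m].max()-V[m].min()));wh=ar(q[w].mean(0)-C);print('white',w.sum(),V[w].mean(),V[m].mean(),wh.round(1),'nut_turn',round(0.8-np.radians((wh-red+180)%360-180),3))
h=P[(abs(P[...,2]-22)<2.5)&(np.abs(np.hypot(P[...,0]-C[0],P[...,1]-C[1])-150)<30)&(abs((ar(P[...,:2]-C)-235+180)%360-180)<45)][:,:2]
c,d=h.mean(0),np.linalg.svd(h-h.mean(0))[2][0];d=d*np.sign(d@(c-C));print('handle',len(h),c.round(1),ar(d).round(1)%360,'from C',ar(c-C).round(1)%360)
E
python3 ang.py wr4
```

```text
[ 490.1 -336.5  148.2] [-1.799e+02  1.000e-01 -9.500e+00]
stud [ 554.3 -272.9] 283
red 191 34.9
white 10 207.8 53.46799116997793 79.2 nut_turn 0.028
handle 1905 [ 532.  -421.7] 261.3 from C 261.5
```

View pics/wr4.png

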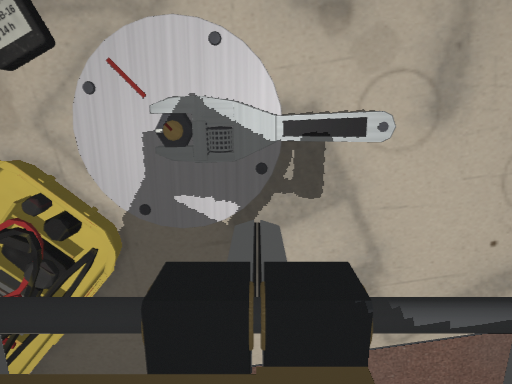

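The view shows the jaws on the nut at (174,130), the white line pointing left, the red line at upper left (108,60)-(144,96) and the handle out to (395,126). The nut turn is about 0.03 rad and the handle lies at 261.3°, so it should end near 217°. Next I place the finger on the handle's far (+x) side.

Emit:
carry_out:
  steps:
    - [-1,[0.03,-0.035,0],[0,0,0]]
    - [-1,[0.06,-0.07,-0.02],[0,0,0]]
    - [-1,[0.07,-0.088,-0.06],[0,0,0]]
    - [-1,[0.07,-0.088,-0.1],[0,0,0]]
    - [-1,[0.07,-0.088,-0.13],[0,0,0]]
    - [-1,[0.07,-0.088,-0.137],[0,0,0]]
    - [-1,[0.07,-0.088,-0.137],[0,0,0]]

```text
time_s: 12.85
tcp_pos: [559.9, -424.1, 10.8]
eef_rot: [-179.9, 0.2, -9.5]
force: [-0.3, 0.2, 0.1]
grip_width: 0.5
grasp_force: 0.0
```

Emit:
carry_out:
  steps:
    - [-1,[-0.002,0,0],[0,0,0]]
    - [-1,[-0.004,0,0],[0,0,0]]
    - [-1,[-0.0055,0,0],[0,0,0]]

```text
time_s: 13.15
tcp_pos: [554.9, -425.5, 14.2]
eef_rot: [179.9, -0.1, -9.5]
force: [0.1, 0.3, 0.6]
grip_width: 0.5
grasp_force: 0.0
```

Emit:
carry_out:
  steps:
    - [-1,[-0.001,0.0005,-0.002],[0,0,0]]
    - [-1,[-0.002,0.001,-0.002],[0,0,0]]
    - [-1,[-0.004,0.001,-0.002],[0,0,-1]]
    - [-1,[-0.007,0.001,-0.002],[0,0,-2]]
    - [-1,[-0.01,0.0015,-0.002],[0,0,-3]]
    - [-1,[-0.013,0.0015,-0.002],[0,0,-4]]
    - [-1,[-0.0162,0.002,-0.002],[0,0,-5]]

```text
time_s: 13.85
tcp_pos: [538.1, -423.1, 10.6]
eef_rot: [180.0, -0.0, -14.6]
force: [1.7, -1.8, 0.2]
grip_width: 0.7
grasp_force: 1.0
```

Emit:
carry_out:
  steps:
    - [-1,[-0.0065,0.001,0],[0,0,-2.5]]
    - [-1,[-0.013,0.002,0],[0,0,-5]]
    - [-1,[-0.0195,0.0035,0],[0,0,-7.5]]
    - [-1,[-0.0259,0.0051,0],[0,0,-10]]
    - [-1,[-0.0322,0.0071,0],[0,0,-12.5]]
    - [-1,[-0.0384,0.0092,0],[0,0,-15]]
    - [-1,[-0.0446,0.0118,0],[0,0,-17.5]]
    - [-1,[-0.0506,0.0145,0],[0,0,-20]]

```text
time_s: 14.65
tcp_pos: [487.3, -408.5, 10.5]
eef_rot: [180.0, 0.0, -34.7]
force: [1.6, -0.5, 0.3]
grip_width: 0.1
grasp_force: 0.9
```

Emit:
carry_out:
  steps:
    - [-1,[-0.0058,0.0031,0],[0,0,-2.5]]
    - [-1,[-0.0116,0.0063,0],[0,0,-5]]
    - [-1,[-0.0171,0.0099,0],[0,0,-7.5]]
    - [-1,[-0.0226,0.0136,0],[0,0,-10]]
    - [-1,[-0.0278,0.0177,0],[0,0,-12.5]]
    - [-1,[-0.0329,0.0219,0],[0,0,-15]]
    - [-1,[-0.0329,0.0219,0],[0,0,-15]]

```text
time_s: 15.35
tcp_pos: [454.1, -386.3, 10.5]
eef_rot: [180.0, 0.0, -49.6]
force: [-0.2, -0.4, 0.1]
grip_width: 0.5
grasp_force: 0.0
```

```bash
python3 ang.py wr5
```

```text
[ 454.5 -386.6   10.6] [180.    0.  -49.5]
stud [nan nan] 0
red 0 nanang.py:10: RuntimeWarning: Mean of empty slice.
  print('stud',q[st].mean(0).round(1),st.sum()); C=q[st].mean(0)
  ret = um.true_divide(
ang.py:13: RuntimeWarning: Mean of empty slice.
  red=ar(q[m].mean(0)-C);print('red',m.sum(),red.round(1))
Traceback (most recent call last):
  File "ang.py", line 15, in <module>
    w=m&(V>V[m].min()+.6*(V[m].max()-V[m].min()));wh=ar(q[w].mean(0)-C);print('white',w.sum(),V[w].mean(),V[m].mean(),wh.round(1),'nut_turn',round(0.8-np.radians((wh-red+180)%360-180),3))
           ~~~~~~~~^^
ValueError: zero-size array to reduction operation minimum which has no identity
```

View pics/wr5.png

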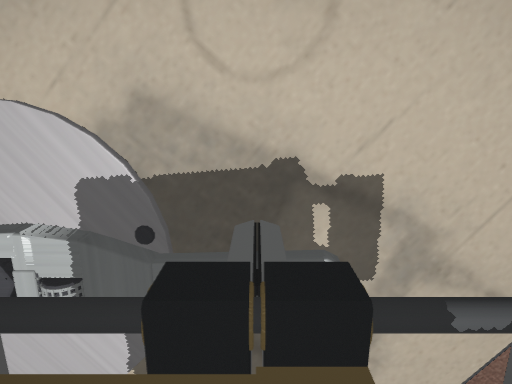

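The nut is out of view here, with the disc and head at the left edge. I'll finish the last 3.5°, back off, lift, and then measure.

Emit:
carry_out:
  steps:
    - [-1,[-0.0025,0.0022,0],[0,0,-1.2]]
    - [-1,[-0.005,0.0044,0],[0,0,-2.4]]
    - [-1,[-0.0068,0.0061,0],[0,0,-3.5]]
    - [-1,[-0.0068,0.0061,0],[0,0,-3.5]]
    - [-1,[-0.0068,0.0061,0],[0,0,-3.5]]

```text
time_s: 15.9
tcp_pos: [448.0, -380.5, 10.5]
eef_rot: [180.0, 0.0, -53.0]
force: [0.1, -0.1, 0.5]
grip_width: 0.6
grasp_force: 0.1
```

Emit:
carry_out:
  steps:
    - [-1,[0.005,-0.006,0],[0,0,0]]
    - [-1,[0.009,-0.012,0],[0,0,0]]
    - [-1,[0.009,-0.012,0.04],[0,0,10]]
    - [-1,[0,0,0.09],[0,0,18]]
    - [-1,[0.0,0.02,0.14],[0,0,26]]
    - [-1,[0.01,0.03,0.16],[0,0,34]]
    - [-1,[0.01,0.03,0.16],[0,0,42]]
    - [-1,[0.01,0.03,0.16],[0,0,42]]

```text
time_s: 16.7
tcp_pos: [458.6, -350.8, 171.3]
eef_rot: [180.0, -0.1, -10.8]
force: [-0.1, 0.4, -0.9]
grip_width: 0.4
grasp_force: 0.0
```

```bash
python3 ang.py wr6
```

```text
[ 458.2 -350.8  170.4] [-180.     0.   -11.2]
stud [ 554.1 -272.7] 263
red 167 34.7
white 17 190.76470588235293 82.37793427230046 39.4 nut_turn 0.717
handle 1413 [ 434.5 -363.4] 217.4 from C 217.2
```

View pics/wr6.png

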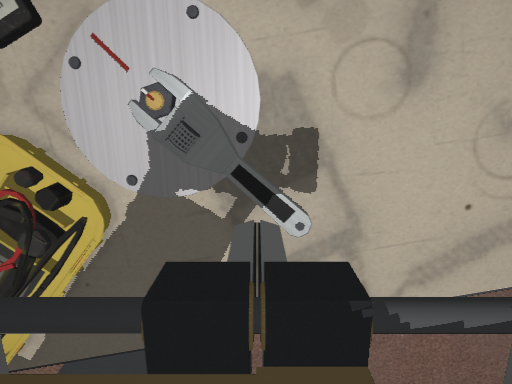

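The jaws fit the nut at (155,100) and the white line nearly meets the red direction. The handle is at 217.4°. The estimates are 0.717 from the white pixels and about 0.75 to 0.79 from the handle angle, so I'll nudge another 2° for margin.

Emit:
carry_out:
  steps:
    - [-1,[0,-0.02,0],[0,0,-8]]
    - [-1,[-0.001,-0.042,0],[0,0,-16]]
    - [-1,[-0.001,-0.042,-0.04],[0,0,-24]]
    - [-1,[-0.001,-0.042,-0.08],[0,0,-32]]
    - [-1,[-0.001,-0.042,-0.12],[0,0,-40]]
    - [-1,[-0.001,-0.042,-0.15],[0,0,-42]]
    - [-1,[-0.001,-0.042,-0.16],[0,0,-42]]
    - [-1,[-0.001,-0.042,-0.16],[0,0,-42]]

```text
time_s: 17.55
tcp_pos: [456.4, -392.4, 9.1]
eef_rot: [180.0, 0.2, -53.1]
force: [-0.6, -0.1, 0.1]
grip_width: 0.7
grasp_force: 0.0
```

Emit:
carry_out:
  steps:
    - [-1,[-0.004,0.005,0],[0,0,0]]
    - [-1,[-0.008,0.01,0],[0,0,-1]]
    - [-1,[-0.01,0.013,0],[0,0,-1]]
    - [-1,[-0.0118,0.0143,0],[0,0,-2]]
    - [-1,[-0.013,0.0158,0],[0,0,-2]]
    - [-1,[-0.013,0.0158,0],[0,0,-2]]

```text
time_s: 18.15
tcp_pos: [444.1, -376.8, 10.9]
eef_rot: [-180.0, -0.0, -55.0]
force: [1.4, -1.3, -0.1]
grip_width: 0.4
grasp_force: 0.5
```

Emit:
carry_out:
  steps:
    - [-1,[0.006,-0.007,0],[0,0,0]]
    - [-1,[0.012,-0.015,0],[0,0,0]]
    - [-1,[0.012,-0.015,0.04],[0,0,10]]
    - [-1,[0.01,-0.005,0.09],[0,0,18]]
    - [-1,[0.0,0.02,0.14],[0,0,26]]
    - [-1,[0.01,0.03,0.16],[0,0,34]]
    - [-1,[0.01,0.03,0.16],[0,0,42]]
    - [-1,[0.01,0.03,0.16],[0,0,42]]

```text
time_s: 18.95
tcp_pos: [454.6, -346.9, 171.2]
eef_rot: [180.0, -0.1, -12.8]
force: [0.4, 0.1, -0.8]
grip_width: 0.5
grasp_force: 0.0
```

```bash
python3 ang.py wr7
```

```text
[ 454.2 -346.9  170.3] [-180.     0.   -13.2]
stud [ 554.1 -272.7] 264
red 174 34.7
white 17 194.11764705882354 82.51895734597156 37.5 nut_turn 0.75
handle 1412 [ 431.7 -359.3] 215.2 from C 215.3
```

```bash
python3 -c "
from workcell import arm
print(arm.hand_in())"
```

```text
the job is handed in; nothing more can be done
None
```

The job is handed in, with no verdict returned: the jaws are snug on the nut, its turn measures between 0.75 and 0.83 rad (target 0.80), and the wrench is fitted on it and let go; I never touched the battery pack or loupe.

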